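# Mix the sample bottle from the drawer and shut the drawer

## Robot

A 7-joint arm with a two-finger parallel gripper is mounted at the origin on the work surface. World frame = base frame: x ahead of the robot, y to its left, z up, the work surface at z = 0. Lengths are in mm, angles in rad, forces in N, time in s.
With the tool pointing down it reaches from about 400 to 875 mm from the base axis. Payload 4.4 kg.
Tool frame: the origin (TCP) lies at the very end of the fingers, on their centre line; the grasp point (between the pads) lies 19 mm behind it (ctrl.grasp_offset is the distance from the TCP to the grasp point, in mm); z points along the fingers, y is the line along which they close (so a half turn about z gives the same grasp; the last joint's range is limited). The gripper opens to 85 mm and grips with 20 to 120 N. Pads are 22 mm wide; open, the fingers measure 114 mm over their backs; the gripper's body (76 mm by 85 mm) begins 54 mm behind the grasp point. The pads swing forward as they close: fully open they stand 13 mm farther back than shut.
Start: joints at [-1.349, 0.628, 0.038, 1.517, -0.027, 0.996, -0.02], TCP at [184.474, 623.287, 231.313] pointing down, gripper open.
Joint ranges: [-3.06, 3.06], [-0.37, 2.12], [-1.25, 1.32], [0.18, 2.47], [-1.1, 4.24], [0.23, 1.98], [-2.94, 2.94]. Speed limits (rad/s): [2.57, 2.57, 3.14, 3.14, 3.14, 3.14, 3.14].

## Interface

Orientations are given as [roll, pitch, yaw] about the fixed x, y, z axes, in that order (R = Rz(yaw) Ry(pitch) Rx(roll)).
In Python, from cell import status, cams, ctrl gives the robot as it stands.
- The arm moves only by the tool move_arm, never from a script. Its argument "plan" is a list of rows, each a list of 3 entries, a list of its own where there are three numbers: the shift along the world's x, y, z in mm, then the turn, a rotation vector about the world's x, y, z in degrees, then the opening, from 0 (shut) to 1 (fully open). In form: [[[x, y, z], [wx, wy, wz], gripper], ...]. A call has 1 to 10 rows; each row shifts and turns the commanded pose from where the row before left it; what a row does not reach is not made up. A row lasts 1/8 s, in which the tool goes at most 62.5 mm and 10.7 degrees, less where a joint would pass 70% of its speed; a pose out of reach is approached as far as the arm can. A call with a gripper value outside its range is refused whole. The fingers move at their own pace and stop on an object; the grip force is fixed at half the most. Time passes only in rows, so rows that do not move let the fingers close. It gives the time, the measured TCP pose, the force, the opening and the grip force at its end, in the units of the state.
- status.read_state(): the state, without advancing time (a new reading comes with each control period).
- cams.get_image(name): name is "scene" or "top"; returns the picture (400x640x3 uint8, blue, green, red); there is no depth.
- cams.camera_params(name): a dict with "K" (3x3 intrinsics, pixels), "pose" (4x4, takes a point from camera to world coordinates). Camera axes: x right, y down, z forward; pixel columns grow to the right and rows downward; lengths in mm; the calibration is good to about 2 mm. A picture is of the moment at which its call begins. camera_params takes no time and is no camera call.
- ctrl.finish_job(): hands the job in; it is judged then, once.
The state is a dict: "clock": time; "qpos": joint angles; "qd": joint speeds; "tau": joint torques, N m; "eef_pos": TCP position; "tool_rot": TCP orientation; "force": force on the tool from outside, world axes, zero at the start; "torque": the same for the moment, N m; "width": finger opening in mm; "gripper_force": force on a finger pad.
Only numpy, scipy, OpenCV 4.12 (cv2) and the standard library are available. Lean on these libraries where they do the work, as an engineer would, in place of code of your own. Each camera call takes 0.05 s, during which the arm holds its last target. There are 200 camera calls.

## Task

Take the square sample bottle that lies in the open drawer, stand it upright on the white tile and let go of it; then pick it up again and press its base squarely down on the middle of the mixer's sprung round head until the head is fully down, holding it there for a second. Finish with the bottle standing upright on the tile again and the drawer pushed fully home with its two small things still in it. Do not knock over or push aside any of the other things standing around.

Things in the scene. Friction and masses are not known exactly. Their poses are not given: they have to be found in the camera images.
- bottle: Sample bottle, white plastic, about 0.17 kg: square body 44 x 44 mm, 76 mm tall, a short shoulder, and a round grey screw cap 32 mm in diameter from 88 to 114 mm above the base. Origin: centre of the base; its z axis runs from base to cap, x and y are square to the flat sides. At the start it lies on a flat side in the open drawer, across the drawer, cap roughly to the left (+y).
- tile: White square glazed tile, 150 x 150 x 8 mm, fixed flat on the table. Origin: centre of its underside (top is 8 mm above), z up, x and y along its edges. It may be to the left or right of the drawer unit.
- mixer: Mixer, a white housing 150 (x) x 130 (y) mm, top at 85 mm, fixed. Origin: centre of its underside, z up, front (-x) with knob. Two upright cheeks 90 mm long (along its x) stand at y = +58 and -58 mm, 4 mm thick, tops 155 mm above the table; between them is the sprung head.
- pad_top (a point): Centre of the top of the mixer's sprung head, a flat black rubber disc 76 mm in diameter in the middle of the housing, 108 mm above the table when up; z up.
- pad (a joint): How far the sprung head is pressed down, m: 0 up, 0.008 fully down. It needs about 3.5 N to start moving and 9 N in all (bottle's weight included) to be fully down.
- drawer (a joint): How far the drawer is open, m: 0 fully home, up to 0.23. It slides out towards the robot (along -x of drawer_floor) from a low white unit, fixed, 260 mm deep x 260 mm wide x 62 mm tall, against about 1.5 N of friction and stays where it is left.
- drawer_handle (a point): Middle of the drawer's steel bar handle, which runs 100 mm along y, 35 mm off the drawer's front face, 33 mm above the table; moves with the drawer.
- drawer_floor (a point): Centre of the drawer's inner floor, 22 mm above the table. Inside it is about 224 mm (x) x 218 mm (y); side and back walls reach 46 mm, the front panel (256 mm wide, 12 mm thick) 56 mm above the table. Moves with the drawer; x points to the back of the unit, y to the left. The front edge of the unit's roof lies at x = joint value - 118 mm from this point.
- puck: Brass disc weight, 30 mm in diameter, 22 mm tall, stands in the back of the drawer. Origin: centre of its underside.
- stopper_box: Small clear box 28 x 34 x 24 mm in the back of the drawer. Origin: centre of its underside.
- round_bottle: Bystander: round white bottle, 54 mm in diameter, 125 mm tall, standing. Origin: centre of its underside.
- wash_bottle: Bystander: round white bottle with a red cap, 64 mm in diameter, 165 mm tall, standing. Origin: centre of its underside.
- beaker: Bystander: glass beaker, 70 mm in diameter, 85 mm tall, standing. Origin: centre of its underside.
- rack: Bystander: white test-tube rack, 70 x 160 mm (x, y), 82 mm tall. Origin: centre of its underside.
- molecule: Bystander: ball-and-stick molecule model, about 102 x 82 mm, 53 mm tall, on the roof of the drawer unit. Origin: centre of its underside.
Mind the look-alikes: they are no part of the job. What is shaped like the bottle but purple is not meant. What is shaped like the mixer but brown is not meant.

How it is judged (in metres and radians):
On the way, in this order (a step that is already met when the one before it is completed fails the run):
1. the bottle stands upright on the tile, let go (x of bottle in the frame of tile between -0.053 and 0.053 m and y of bottle in the frame of tile between -0.053 and 0.053 m and z of bottle in the frame of tile between 0.003 and 0.013 m and angle between bottle's own z axis and vertical below 0.1 rad and linear speed of bottle below 0.02 m/s and contact force between the fingers and bottle below 0.1 N), for 0.2 s.
2. the held bottle presses the mixer's head fully down, upright and on its middle (value of joint pad above 0.0065 m and horizontal distance between bottle and pad_top below 0.018 m and z of bottle in the frame of pad_top below 0.005 m and angle between bottle's own z axis and vertical below 0.15 rad and contact force between bottle and mixer above 4 N and contact force between the fingers and bottle above 1 N), for 0.6 s.
At the end, for the whole second after the job is handed in: Bottle upright (0.1 rad), at rest, let go, its whole base on the tile (within 53 mm of the centre along each edge); drawer home within 4 mm; brass weight and small box still in the drawer (within 140 mm of its floor's middle, below 60 mm) (all of step 1 and value of joint drawer below 0.004 m and horizontal distance between each of puck, stopper_box and drawer_floor below 0.14 m and height (world z) of each of puck, stopper_box below 0.06 m); the robot touches nothing.
It fails at once if a bystander is pushed more than 40 mm or tipped (distance of any of round_bottle, wash_bottle, beaker, rack, molecule from where it was at the start of the episode above 0.04 m or angle between any of round_bottle, wash_bottle, beaker, rack, molecule's own z axis and vertical above 0.5 rad).
It also fails if it takes over 72 s, if anything falls off the work surface, if the arm or the gripper's body presses on something with over 40 N, if the wrist force passes 120 N, or if a joint passes its speed limit or range.

## Working session

There is one attempt and no reset: what is moved stays moved. The work goes in short steps, Python scripts to look and compute and a tool call to move; the robot and the scene stay as the last step left them, time stands still between calls to the robot, and variables do not carry over. Pictures are saved under pics/ and viewed, at most 12 in all, crops included, and the job is handed in when it is done.

Besides the shell and the picture viewer there is one more tool, called after ">>>" as name([rows], argument=value, ...), one row to a line, values as JSON. move_arm: Moves the arm, as the interface text tells. Its arguments: {"type":"object","properties":{"plan":{"type":"array","items":{"type":"array"}}},"required":["plan"]}

```bash
mkdir -p pics && cat > h.py <<'E'
import numpy as np, cv2
from cell import status, cams, ctrl
def ray(n,u,v,z):
    p=cams.camera_params(n);K=np.array(p["K"]);T=np.array(p["pose"])
    d=T[:3,:3]@np.linalg.inv(K)@[u,v,1];o=T[:3,3]
    return np.round((o+d*(z-o[2])/d[2])[:2],1)
def proj(n,P):
    p=cams.camera_params(n);K=np.array(p["K"]);T=np.linalg.inv(np.array(p["pose"]))
    q=K@(T[:3,:3]@np.array(P,float)+T[:3,3]);return np.round(q[:2]/q[2],1)
E
python3 - <<'E'
from h import *
for n in("scene","top"):
    cv2.imwrite(f"pics/{n}0.png",cams.get_image(n)); p=cams.camera_params(n); print(np.round(p["pose"],2),p["K"])
s=status.read_state();print(s["clock"],s["eef_pos"],s["tool_rot"],s["width"])
E
```

```text
[[-2.10000e-01  8.40000e-01 -5.10000e-01  1.28471e+03]
 [ 9.80000e-01  1.70000e-01 -1.20000e-01  1.41480e+02]
 [-2.00000e-02 -5.20000e-01 -8.50000e-01  1.31436e+03]
 [ 0.00000e+00  0.00000e+00  0.00000e+00  1.00000e+00]] [[491.72622949   0.         323.81737054]
 [  0.         491.72622949 200.27816163]
 [  0.           0.           1.        ]]
[[ 2.00000e-02 -9.80000e-01  2.10000e-01  2.85390e+02]
 [-1.00000e+00 -2.00000e-02  0.00000e+00 -2.53600e+01]
 [ 0.00000e+00 -2.10000e-01 -9.80000e-01  1.34103e+03]
 [ 0.00000e+00  0.00000e+00  0.00000e+00  1.00000e+00]] [[462.33148189   0.         323.15113689]
 [  0.         462.33148189 199.00188326]
 [  0.           0.           1.        ]]
0.1 [184.29763253 622.74672343 230.49269681] [-3.13990634e+00  1.03594791e-05  2.85378328e+00] 85.14028702720692
```

View pics/scene0.png

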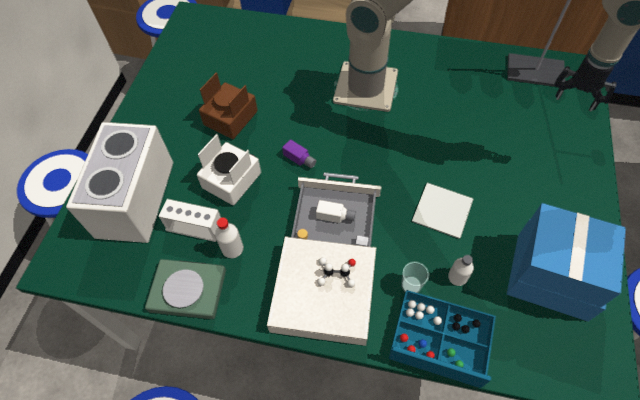

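View pics/top0.png

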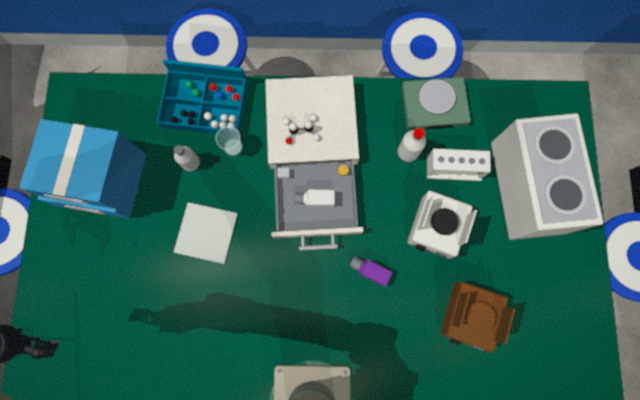

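Top view: the bottle lies in the drawer at about (319,197), with its cap at (297,199). The tile is at (206,233), the mixer pad at (444,221), the handle at (318,243) and the roof's front edge at about row 163. The purple and brown look-alikes are at (372,270) and (478,316).

```bash
python3 - <<'E'
from h import *
im=cams.get_image("top");sc=cams.get_image("scene")
def big(mask,box):
    m=np.zeros_like(mask);x0,y0,x1,y1=box;m[y0:y1,x0:x1]=mask[y0:y1,x0:x1]
    c=max(cv2.findContours(m,0,1)[0],key=cv2.contourArea);return c
def rep(name,n,im,f,box,z):
    c=big((f(im)*255).astype(np.uint8),box)
    r=cv2.minAreaRect(c);b=cv2.boxPoints(r)
    M=cv2.moments(c);cx,cy=M['m10']/M['m00'],M['m01']/M['m00']
    print(name,n,"area",cv2.contourArea(c),"cen",round(cx,1),round(cy,1),"->",ray(n,cx,cy,z),"box",[ray(n,*p,z).tolist() for p in b])
W=lambda t:(lambda i:i.min(2)>t)
D=lambda t:(lambda i:i.max(2)<t)
rep("tile","top",im,W(150),(165,195,245,270),8)
rep("tile","scene",sc,W(150),(405,175,485,245),8)
rep("bot","top",im,W(165),(282,175,352,222),66)
rep("bot","scene",sc,W(165),(300,192,372,232),66)
rep("pad","top",im,D(50),(425,200,465,240),108)
rep("pad","scene",sc,D(50),(210,148,242,178),108)
rep("puck","top",im,lambda i:(i[...,2]>i[...,0]+60.),(330,160,355,180),44)
for nm,p in dict(panelL=(272,234),panelR=(362,230)).items(): print(nm,ray("top",*p,56))
print("roof",ray("top",268,164,62),ray("top",358,160,62),"handle",ray("top",300,248,33),ray("top",337,246,33))
print("beaker",ray("top",229,140,40),"rb",ray("top",186,157,60),"wash",ray("top",411,146,80),"rack",ray("top",458,163,80))
a=cv2.resize(im[150:260,170:370],None,fx=4,fy=4,interpolation=2)[:, :800]
cv2.imwrite("pics/c1.png",a)
b=cv2.resize(im[180:270,395:495],None,fx=5,fy=5,interpolation=2); c=cv2.resize(sc[130:220,190:270],None,fx=4,fy=5,interpolation=2)
cv2.imwrite("pics/c2.png",np.hstack([b[:, :470],c]))
E
```

```text
tile top area 2541.5 cen 205.1 232.6 -> [466.8 318.9] box [[409.5, 406.5], [560.1, 381.8], [525.2, 232.1], [376.2, 260.1]]
tile scene area 1965.0 cen 442.7 209.7 -> [471.2 316.5] box [[527.6, 228.7], [378.5, 254.5], [411.9, 405.6], [556.2, 373.5]]
bot top area 407.0 cen 318.5 197.0 -> [565.6  -9. ] box [[588.0, 35.5], [589.5, -49.5], [546.1, -50.0], [544.6, 34.4]]
bot scene area 334.5 cen 331.2 208.2 -> [568.6 -11.5] box [[589.0, -53.9], [542.3, -55.6], [546.3, 33.3], [592.4, 33.5]]
pad top area 448.0 cen 444.0 221.1 -> [ 495.5 -349.5] box [[482.5, -303.9], [540.3, -333.9], [509.8, -394.5], [452.7, -364.1]]
pad scene area 298.5 cen 224.8 161.8 -> [ 499.1 -355.1] box [[520.2, -392.2], [447.5, -376.7], [475.5, -320.6], [546.6, -337.1]]
puck top area 79.5 cen 342.9 169.8 -> [652.5 -78. ] box [[666.9, -63.6], [667.4, -92.7], [637.2, -92.9], [636.7, -63.9]]
panelL [459.5 119.3]
panelR [ 475.2 -132.5]
roof [661.  138.3] [ 677.6 -120.5] handle [424.2  41.1] [431.6 -63.6]
beaker [739.3 259.7] rb [678.5 376.4] wash [ 716.5 -270.8] rack [ 668.2 -403. ]
```

View pics/c1.png

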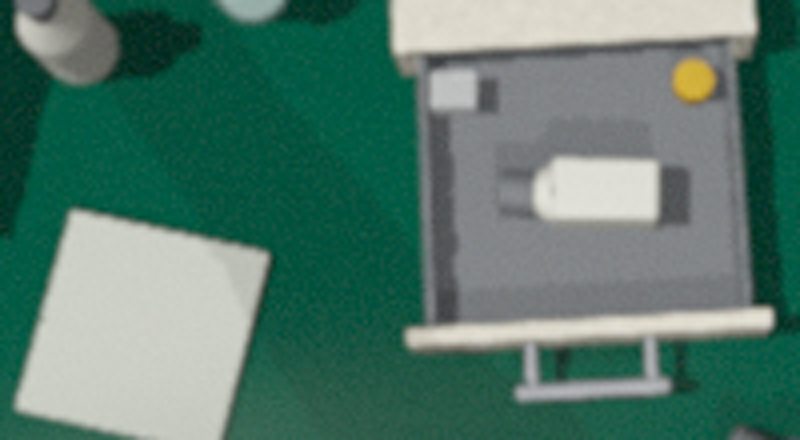

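View pics/c2.png

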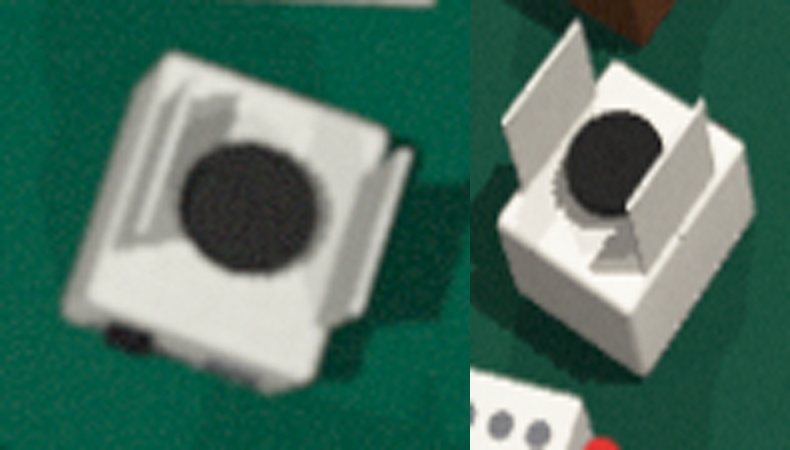

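The crops show the tile centred near (469,317), yaw about -11°. The pad is near (495,-352), with the mixer yaw about -20°. The bottle's base is at y≈-51 with its axis at x≈567, and the drawer yaw is about 3.6°. I'm moving above the drawer now.

>>> move_arm([
  [[32,-52,5],[0,0,-10.5],1],
  [[32,-52,5],[0,0,-10.5],1],
  [[32,-52,5],[0,0,-10.5],1],
  [[32,-52,0],[0,0,-10.5],1],
  [[32,-52,0],[0,0,-10.5],1],
  [[32,-52,0],[0,0,-10.5],1],
  [[32,-52,0],[0,0,-10.5],1],
  [[32,-52,0],[0,0,0],1],
  [[32,-52,0],[0,0,0],1],
  [[32,-52,0],[0,0,0],1],
])

```text
clock: 1.45
eef_pos: [505.3, 101.8, 246.4]
tool_rot: [3.141, -0.0, 1.571]
force: [0.5, 0.5, -0.6]
width: 85.0
gripper_force: 0.0
```

>>> move_arm([
  [[32,-52,0],[0,0,0],1],
  [[31,-50,0],[0,0,0],1],
  [[0,0,0],[-9,0,0],1],
  [[0,0,0],[-9,0,0],1],
  [[0,0,0],[-9,0,0],1],
  [[0,0,0],[-8,0,0],1],
  [[0,0,0],[0,0,0],1],
])

```text
clock: 2.33
eef_pos: [567.2, 5.3, 243.8]
tool_rot: [-3.137, 0.611, 1.581]
force: [0.2, 0.3, -0.3]
width: 85.4
gripper_force: 0.0
```

```bash
python3 - <<'E'
from h import *
s=status.read_state();print(s["clock"],s["eef_pos"],s["tool_rot"],s["width"],np.round(s["qpos"],3),s["force"])
E
```

```text
2.325 [567.22607068   5.34630152 243.78174693] [-3.1366609   0.61105037  1.58072417] 85.4303833878827 [-0.825  0.73   0.733  1.72   0.163  0.974 -0.295] [ 0.16669762  0.25359253 -0.33654345]
```

>>> move_arm([
  [[0,-10,-40],[0,0,0],1],
  [[0,-9,-40],[0,0,0],1],
  [[0,0,-40],[0,0,0],1],
  [[0,0,-40],[0,0,0],1],
  [[0,0,-30],[0,0,0],1],
  [[0,0,-15],[0,0,0],1],
  [[0,0,-6],[0,0,0],1],
  [[0,0,0],[0,0,0],1],
])

```text
clock: 3.32
eef_pos: [568.0, -18.1, 36.1]
tool_rot: [3.14, 0.61, 1.569]
force: [-0.2, 0.0, 0.3]
width: 85.2
gripper_force: 0.0
```

```bash
python3 - <<'E'
from h import *
a=cams.get_image("top")[150:260,250:380];b=cams.get_image("scene")[160:270,270:400]
cv2.imwrite("pics/g1.png",np.hstack([cv2.resize(i,(390,330),interpolation=2) for i in(a,b)]))
s=status.read_state();print(s["clock"],s["eef_pos"],s["tool_rot"],np.round(s["force"],1))
E
```

```text
3.425 [568.1696648  -17.76807181  36.39914691] [3.13961032 0.61020586 1.56955753] [ 0.3  0.1 -0.1]
```

View pics/g1.png

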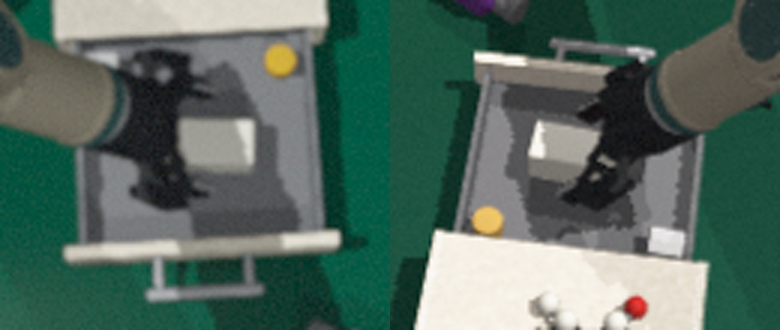

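The fingers straddle the body on both sides, with the bottle between them at about (215,145) in the left panel. Next I lower a little, close and lift.

>>> move_arm([
  [[0,3,-4],[0,0,0],1],
  [[0,0,0],[0,0,0],0],
  [[0,0,0],[0,0,0],0],
  [[0,0,0],[0,0,0],0],
  [[0,0,0],[0,0,0],0],
  [[0,0,0],[0,0,0],0],
  [[0,0,0],[0,0,0],0],
])

```text
clock: 4.3
eef_pos: [567.4, -14.6, 31.5]
tool_rot: [-3.141, 0.611, 1.571]
force: [-2.6, 3.0, 5.0]
width: 43.5
gripper_force: 61.4
```

>>> move_arm([
  [[0,0,20],[0,0,0],0],
  [[0,0,40],[0,0,0],0],
  [[0,0,50],[0,0,0],0],
  [[0,0,50],[0,0,0],0],
  [[0,0,40],[0,0,0],0],
  [[0,0,0],[0,0,0],0],
])

```text
clock: 5.05
eef_pos: [569.1, -15.4, 235.0]
tool_rot: [3.133, 0.608, 1.565]
force: [0.1, -0.7, -2.4]
width: 43.6
gripper_force: 61.4
```

>>> move_arm([
  [[-9,30,0],[9,0,0],0],
  [[-9,35,0],[9,0,0],0],
  [[-9,35,0],[9,0,0],0],
  [[-9,35,0],[9,0,0],0],
  [[-9,35,0],[9,0,0],0],
  [[-9,35,0],[9,0,0],0],
  [[-9,35,0],[9,0,0],0],
  [[-9,35,0],[9,0,0],0],
  [[-9,35,0],[9,0,0],0],
  [[-9,35,0],[9,0,0],0],
])

```text
clock: 6.3
eef_pos: [477.2, 313.4, 216.9]
tool_rot: [-3.118, -0.868, 1.561]
force: [-1.2, 0.0, -6.4]
width: 43.5
gripper_force: 62.0
```

```bash
python3 - <<'E'
from h import *
s=status.read_state();print(s["clock"],s["eef_pos"],s["tool_rot"],np.round(s["qpos"],3),np.round(s["force"],1))
E
```

```text
6.3 [477.18401383 313.43006117 216.92615018] [-3.11756162 -0.86845511  1.56082386] [ 0.255  0.692 -0.612  2.079 -1.078  0.545  0.761] [-1.2  0.  -6.4]
```

>>> move_arm([
  [[0,0,5],[0,0,-8],0],
  [[0,0,5],[0,0,-8],0],
  [[0,0,5],[0,0,-9],0],
  [[0,0,0],[4.8,-2.2,0],0],
  [[0,0,0],[0,0,0],0],
])

```text
clock: 6.92
eef_pos: [516.5, 282.1, 276.0]
tool_rot: [-3.026, -0.902, 1.144]
force: [0.0, -0.5, -1.7]
width: 43.0
gripper_force: 63.2
```

```bash
cat > st.py <<'E'
from h import *
from scipy.spatial.transform import Rotation as R
s=status.read_state();M=R.from_euler("xyz",s["tool_rot"]).as_matrix()
print(s["clock"],np.round(s["eef_pos"],1),np.round(s["tool_rot"],3),"q",np.round(s["qpos"],3),"F",np.round(s["force"],1),s["width"]);print("y",np.round(M[:,1],3),"z",np.round(M[:,2],3))
E
python3 st.py
```

```text
6.925 [516.5 282.1 276. ] [-3.026 -0.902  1.144] q [ 0.573  0.69  -1.027  2.151 -1.099  0.232  0.482] F [ 0.  -0.5 -1.7] 42.997998602007264
y [ 0.942 -0.328 -0.072] z [ 0.217  0.757 -0.616]
```

The arm meets joint limits with the tool pointing outward (j5 at -1.1, j6 at 0.23). I'll untilt, yaw the tool, and tilt it toward the robot instead.

>>> move_arm([
  [[-5,3,0],[-10,2.9,0],0],
  [[-5,3,0],[-10,2.9,0],0],
  [[-5,3,0],[-10,2.9,0],0],
  [[-5,3,0],[-10,2.9,0],0],
  [[-5,3,0],[-10,2.9,0],0],
  [[-5,3,0],[0,0,10],0],
  [[-5,3,0],[0,0,10],0],
  [[-5,3,0],[0,0,10],0],
  [[-5,3,0],[0,0,10],0],
  [[-5,3,0],[0,0,10],0],
])

```text
clock: 8.18
eef_pos: [465.7, 320.5, 263.3]
tool_rot: [-3.09, -0.169, 2.087]
force: [-0.2, -0.8, -2.6]
width: 43.2
gripper_force: 63.1
```

>>> move_arm([
  [[0,0,0],[0,0,10],0],
  [[0,0,0],[0,0,10],0],
  [[0,0,0],[0,0,10],0],
  [[0,0,0],[0,0,10],0],
  [[0,0,0],[0,0,10],0],
  [[0,0,0],[0,0,10],0],
  [[0,0,0],[0,0,10],0],
  [[0,0,0],[0,0,10],0],
  [[0,0,0],[0,0,10],0],
  [[0,0,0],[0,0,0],0],
])

```text
clock: 9.43
eef_pos: [465.6, 321.2, 263.4]
tool_rot: [-3.092, -0.172, -2.631]
force: [-0.8, 0.7, -2.7]
width: 43.5
gripper_force: 63.1
```

```bash
python3 st.py
```

```text
9.425 [465.6 321.2 263.4] [-3.092 -0.172 -2.631] q [-0.329  0.621 -0.573  1.543  0.329  1.262  1.112] F [-0.8  0.7 -2.7] 43.4660406416687
y [-0.496  0.867 -0.049] z [-0.125 -0.127 -0.984]
```

```bash
cat >> h.py <<'E'
from scipy.spatial.transform import Rotation as R
def rot_to(y,z):
    "rotation vector (deg, world) from the present tool pose to one with tool axes y,z"
    y=np.array(y,float)/np.linalg.norm(y);z=np.array(z,float);z-=y*(z@y);z/=np.linalg.norm(z)
    T=np.c_[np.cross(y,z),y,z];return np.round((R.from_matrix(T)*R.from_euler("xyz",status.read_state()["tool_rot"]).inv()).as_rotvec(degrees=True),1)
E
python3 -c "
from h import *
print(rot_to((-.497,.868,0),(-.711,-.407,-.574)))"
```

```text
[-20.1  40.5  -1.1]
```

>>> move_arm([
  [[0,0,0],[-4,8.1,-0.2],0],
  [[0,0,0],[-4,8.1,-0.2],0],
  [[0,0,0],[-4,8.1,-0.2],0],
  [[0,0,0],[-4,8.1,-0.2],0],
  [[0,0,0],[-4,8.1,-0.2],0],
  [[0,0,0],[0,0,0],0],
])

```text
clock: 10.18
eef_pos: [467.5, 314.3, 264.2]
tool_rot: [-3.119, -0.777, -2.658]
force: [0.1, -0.3, -1.0]
width: 43.1
gripper_force: 63.1
```

```bash
python3 st.py; python3 - <<'E'
from h import *
print(rot_to((-.497,.868,0),(-.711,-.407,-.574)))
a=cams.get_image("top")[60:300,130:330];b=cams.get_image("scene")[80:320,330:530]
cv2.imwrite("pics/p1.png",np.hstack([cv2.resize(i,(400,480),interpolation=2) for i in(a,b)]))
E
```

```text
10.175 [467.5 314.3 264.2] [-3.119 -0.777 -2.658] q [-0.613  0.951  0.022  1.016 -0.076  1.95   1.472] F [ 0.1 -0.3 -1. ] 43.10431205323346
y [-0.479  0.877 -0.016] z [-0.61  -0.346 -0.713]
[-4.3  9.6  1.1]
```

View pics/p1.png

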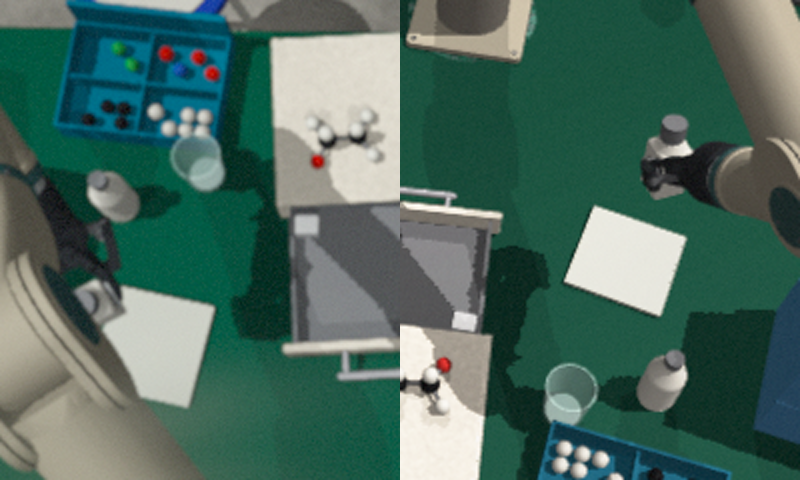

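The bottle is in the gripper, roughly above the tile and about 10° short of upright; j6 is near its limit. The round bottle, at (110,195) in the left panel, is close to the arm, so I'm yawing 15° more away from it and descending.

>>> move_arm([
  [[-4,-3,-10],[0,0,7.5],0],
  [[-4,-3,-20],[0,0,7.5],0],
  [[0,0,-30],[0,0,0],0],
  [[0,0,-30],[0,0,0],0],
  [[0,0,-30],[0,0,0],0],
  [[0,0,-20],[0,0,0],0],
  [[0,0,-10],[0,0,0],0],
  [[0,0,0],[0,0,0],0],
])

```text
clock: 11.28
eef_pos: [458.1, 309.6, 115.0]
tool_rot: [-3.135, -0.778, -2.381]
force: [0.3, 0.2, -1.7]
width: 43.5
gripper_force: 63.1
```

```bash
python3 st.py; python3 -c "
from h import *
print(rot_to((-.707,.707,0),(-.579,-.579,-.574)))"
```

```text
11.275 [458.1 309.6 115. ] [-3.135 -0.778 -2.381] q [-0.671  1.082 -0.028  1.149  0.079  1.688  1.617] F [ 0.3  0.2 -1.7] 43.467560556195984
y [-0.693  0.721 -0.005] z [-0.504 -0.489 -0.712]
[-7.1  7.6  1.1]
```

>>> move_arm([
  [[0,0,-10],[-3.5,3.8,0.5],0],
  [[0,0,-10],[-3.6,3.8,0.6],0],
  [[2,-2,-20],[0,0,0],0],
  [[0,0,-15],[0,0,0],0],
  [[0,0,-8],[0,0,0],0],
  [[0,0,0],[0,0,0],0],
])

```text
clock: 12.02
eef_pos: [460.3, 307.2, 52.3]
tool_rot: [-3.139, -0.959, -2.358]
force: [-1.1, -0.2, -1.9]
width: 43.4
gripper_force: 63.2
```

```bash
python3 st.py; python3 - <<'E'
from h import *
print(rot_to((-.707,.707,0),(-.579,-.579,-.574)))
a=cams.get_image("top")[170:290,150:250];b=cams.get_image("scene")[140:260,390:490]
cv2.imwrite("pics/p2.png",np.hstack([cv2.resize(i,(400,480),interpolation=2) for i in(a,b)]))
E
```

```text
12.025 [460.3 307.2  52.3] [-3.139 -0.959 -2.358] q [-0.683  1.289 -0.017  0.955  0.094  1.855  1.638] F [-1.1 -0.2 -1.9] 43.37142648541358
y [-0.707  0.707 -0.001] z [-0.578 -0.58  -0.574]
[0.1 0.1 0. ]
```

View pics/p2.png

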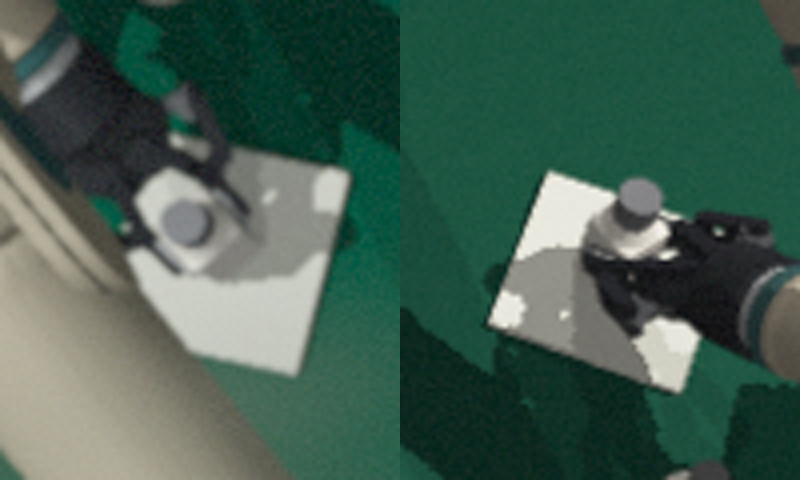

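The bottle hangs upright over the tile, with its cap at about (197,225) in top pixels and (450,189) in scene pixels. I'm lowering it onto the tile.

```bash
python3 -c "
from h import *
print(ray('top',196.8,225.5,130),ray('scene',450,189.2,130))"
```

```text
[468.6 310.8] [475.3 314.3]
```

>>> move_arm([
  [[0,0,-4],[0,0,0],0],
  [[0,0,-2],[0,0,0],0],
  [[0,0,-1],[0,0,0],0],
  [[0,0,0],[0,0,0],0],
])

```text
clock: 12.62
eef_pos: [460.5, 307.6, 47.2]
tool_rot: [-3.139, -0.96, -2.358]
force: [0.8, 0.7, 7.1]
width: 43.0
gripper_force: 64.0
```

>>> move_arm([
  [[0,0,1],[0,0,0],0],
  [[0,0,0],[0,0,0],0.7],
  [[0,0,0],[0,0,0],1],
  [[0,0,0],[0,0,0],1],
  [[0,0,0],[0,0,0],1],
  [[0,0,0],[0,0,0],1],
])

```text
clock: 13.38
eef_pos: [460.3, 307.3, 45.9]
tool_rot: [-3.139, -0.96, -2.358]
force: [-0.2, -0.4, -0.7]
width: 85.2
gripper_force: 0.0
```

>>> move_arm([
  [[5.8,5.8,5.7],[0,0,0],1],
  [[11.6,11.6,11.5],[0,0,0],1],
  [[17,17,17],[0,0,0],1],
  [[17,17,17],[0,0,0],1],
  [[17,17,20],[0,0,0],1],
  [[0,0,50],[0,0,0],1],
  [[0,0,50],[0,0,0],1],
  [[0,0,50],[0,0,0],1],
])

```text
clock: 14.38
eef_pos: [465.6, 319.8, 236.4]
tool_rot: [-3.122, -0.86, -2.354]
force: [-0.5, -0.4, 0.5]
width: 85.5
gripper_force: 0.0
```

```bash
python3 st.py; python3 - <<'E'
from h import *
a=cams.get_image("top")[170:290,150:250];b=cams.get_image("scene")[140:260,390:490]
cv2.imwrite("pics/p3.png",np.hstack([cv2.resize(i,(400,480),interpolation=2) for i in(a,b)]))
E
```

```text
14.375 [465.6 319.8 236.4] [-3.122 -0.86  -2.354] q [-0.824  1.047  0.319  0.983 -0.071  1.982  1.833] F [-0.5 -0.4  0.5] 85.47629121267214
y [-0.719  0.694 -0.013] z [-0.52  -0.551 -0.653]
```

View pics/p3.png

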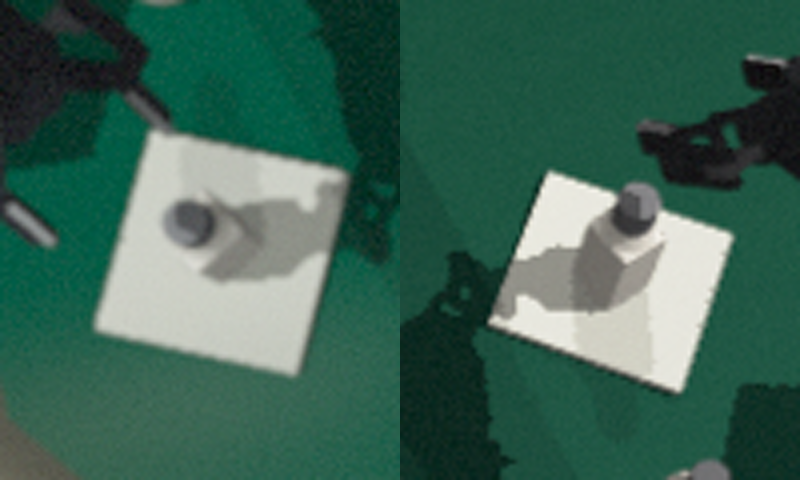

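```bash
python3 - <<'E'
from h import *
print(ray('top',197,225.8,122),ray('scene',449.3,190,122))
print(rot_to((-.707,.707,0),(0,0,-1)))
E
```

```text
[469.  312.4] [472.9 313.8]
[ 35.4 -33.5  -0.6]
```

>>> move_arm([
  [[0,0,0],[7,-6.7,0],1],
  [[0,0,0],[7,-6.7,0],1],
  [[0,0,0],[7,-6.7,0],1],
  [[0,0,0],[7,-6.7,0],1],
  [[4,-5,0],[7.4,-6.7,-0.6],1],
  [[0,0,-40],[0,0,0],1],
  [[0,0,-20],[0,0,0],1],
  [[0,0,0],[0,0,0],1],
])

```text
clock: 15.48
eef_pos: [468.1, 315.1, 173.1]
tool_rot: [3.14, -0.014, -2.357]
force: [-0.7, 0.2, -0.2]
width: 85.2
gripper_force: 0.0
```

```bash
python3 st.py; python3 -c "
from h import *
print(rot_to((-.707,.707,0),(0,0,-1)))"
```

```text
15.475 [468.1 315.1 173.1] [ 3.14  -0.014 -2.357] q [-0.819  0.599  0.274  1.814 -0.219  0.772  1.925] F [-0.7  0.2 -0.2] 85.19704245316984
y [-0.707  0.707  0.002] z [-0.011 -0.008 -1.   ]
[ 0.5 -0.6  0. ]
```

>>> move_arm([
  [[1.5,-0.5,-40],[0.5,-0.6,0],1],
  [[0,0,-40],[0,0,0],1],
  [[0,0,-25],[0,0,0],1],
  [[0,0,-14],[0,0,0],1],
  [[0,0,0],[0,0,0],1],
  [[0,0,0],[0,0,0],0],
  [[0,0,0],[0,0,0],0],
  [[0,0,0],[0,0,0],0],
  [[0,0,0],[0,0,0],0],
  [[0,0,0],[0,0,0],0],
])

```text
clock: 16.73
eef_pos: [472.1, 315.3, 56.6]
tool_rot: [-3.141, 0.006, -2.358]
force: [-1.3, 0.5, 5.5]
width: 43.3
gripper_force: 60.0
```

```bash
python3 st.py
```

```text
16.725 [472.1 315.3  56.6] [-3.141  0.006 -2.358] q [-0.765  0.768  0.199  1.895 -0.29   0.501  1.988] F [-1.3  0.5  5.5] 43.300290549662535
y [-0.706  0.709 -0.001] z [ 0.005  0.004 -1.   ]
```

>>> move_arm([
  [[0,0,30],[0,0,0],0],
  [[0,0,50],[0,0,0],0],
  [[0,0,60],[0,0,0],0],
  [[2,-30,40],[0,0,-5],0],
  [[4,-50,0],[0,0,-6],0],
  [[4,-58,0],[0,0,-6],0],
  [[4,-58,0],[0,0,-6],0],
  [[4,-58,0],[0,0,-6],0],
  [[4,-58,0],[0,0,-6],0],
  [[0,-58,0],[0,0,-6],0],
])

```text
clock: 17.98
eef_pos: [493.9, -57.2, 235.7]
tool_rot: [-3.14, 0.005, -3.077]
force: [1.6, 0.6, -0.9]
width: 43.1
gripper_force: 61.8
```

>>> move_arm([
  [[0,-58,0],[0,0,-6],0],
  [[0,-58,0],[0,0,-6],0],
  [[0,-58,0],[0,0,-6],0],
  [[0,-58,0],[0,0,-6],0],
  [[0,-50,0],[0,0,0],0],
  [[0,-30,0],[0,0,0],0],
  [[0,-8,0],[0,0,0],0],
  [[0,0,0],[0,0,0],0],
])

```text
clock: 18.98
eef_pos: [493.8, -374.8, 235.1]
tool_rot: [-3.141, 0.003, 2.79]
force: [-0.0, 1.2, -1.2]
width: 43.2
gripper_force: 61.8
```

```bash
python3 st.py; python3 - <<'E'
from h import *
print(rot_to((.342,.94,0),(0,0,-1)))
a=cams.get_image("top")[170:290,380:500];b=cams.get_image("scene")[90:210,180:300]
cv2.imwrite("pics/m1.png",np.hstack([cv2.resize(i,(400,400),interpolation=2) for i in(a,b)]))
E
```

```text
18.975 [ 493.8 -374.8  235.1] [-3.141e+00  3.000e-03  2.790e+00] q [ 0.246  0.647  0.608  1.616 -0.42   1.008  2.204] F [-0.   1.2 -1.2] 43.172705009844705
y [ 0.344  0.939 -0.   ] z [ 0.003 -0.001 -1.   ]
[0.1 0.2 0.2]
```

View pics/m1.png

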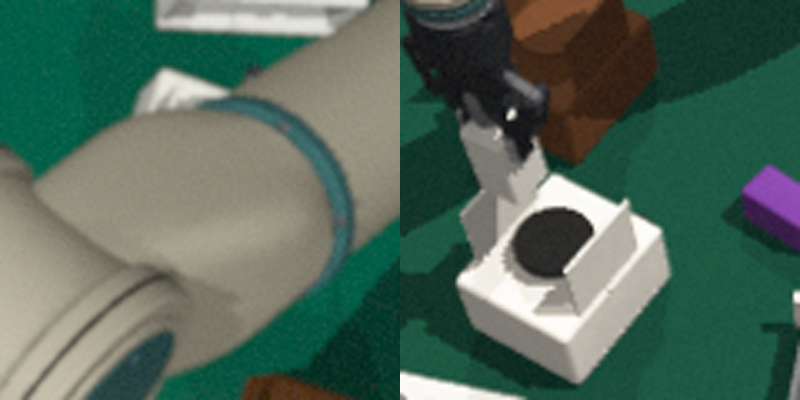

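The arm overshot in y by about 24 mm. The bottle is upright in the grip, and the pad's ellipse is centred at about (225.9,162.6) in scene pixels.

```bash
python3 -c "
from h import *
print(ray('scene',225.9,162.6,108),ray('top',444.8,221.6,108))"
```

```text
[ 501.2 -350.9] [ 494.3 -351.7]
```

>>> move_arm([
  [[0,15,0],[0,0,0],0],
  [[1,8,0],[0,0,0],0],
  [[0,0,-20],[0,0,0],0],
  [[0,0,-20],[0,0,0],0],
  [[0,0,-15],[0,0,0],0],
  [[0,0,0],[0,0,0],0],
])

```text
clock: 19.82
eef_pos: [494.6, -351.4, 179.3]
tool_rot: [-3.141, 0.002, 2.791]
force: [0.2, -0.1, -1.7]
width: 43.2
gripper_force: 61.8
```

>>> move_arm([
  [[3,0,-10],[0,0,0],0],
  [[0,0,-8],[0,0,0],0],
  [[0,0,-4],[0,0,0],0],
  [[0,0,-3],[0,0,0],0],
  [[0,0,-3],[0,0,0],0],
  [[0,0,-2],[0,0,0],0],
  [[0,0,0],[0,0,0],0],
])

```text
clock: 20.7
eef_pos: [498.0, -352.6, 150.7]
tool_rot: [-3.14, 0.004, 2.79]
force: [-1.8, 1.4, 5.5]
width: 43.2
gripper_force: 62.4
```

```bash
python3 st.py
```

```text
20.7 [ 498.  -352.6  150.7] [-3.14   0.004  2.79 ] q [ 0.242  0.728  0.548  1.727 -0.493  0.823  2.237] F [-1.8  1.4  5.5] 43.15535176915852
y [ 0.344  0.939 -0.001] z [ 0.004 -0.003 -1.   ]
```

>>> move_arm([
  [[0,0,-2],[0,0,0],0],
  [[0,0,-2],[0,0,0],0],
  [[0,0,-1],[0,0,0],0],
  [[0,0,0],[0,0,0],0],
])

```text
clock: 21.2
eef_pos: [498.3, -352.7, 148.3]
tool_rot: [-3.141, 0.006, 2.79]
force: [-4.5, 6.8, 21.1]
width: 43.3
gripper_force: 63.4
```

Bottomed at 21 N. I'm holding for over a second.

>>> move_arm([
  [[0,0,0],[0,0,0],0],
  [[0,0,0],[0,0,0],0],
  [[0,0,0],[0,0,0],0],
  [[0,0,0],[0,0,0],0],
  [[0,0,0],[0,0,0],0],
  [[0,0,0],[0,0,0],0],
  [[0,0,0],[0,0,0],0],
  [[0,0,0],[0,0,0],0],
  [[0,0,0],[0,0,0],0],
  [[0,0,0],[0,0,0],0],
])

```text
clock: 22.45
eef_pos: [498.3, -352.7, 148.3]
tool_rot: [-3.141, 0.006, 2.79]
force: [-4.1, 6.2, 22.8]
width: 43.2
gripper_force: 63.4
```

```bash
python3 st.py; python3 - <<'E'
from h import *
b=cams.get_image("scene")[90:210,180:300]
cv2.imwrite("pics/m2.png",cv2.resize(b,(600,600),interpolation=2))
E
```

```text
22.45 [ 498.3 -352.7  148.3] [-3.141  0.006  2.79 ] q [ 0.245  0.73   0.545  1.729 -0.497  0.817  2.241] F [-4.1  6.2 22.8] 43.234742583235466
y [ 0.344  0.939 -0.   ] z [ 0.006 -0.002 -1.   ]
```

View pics/m2.png

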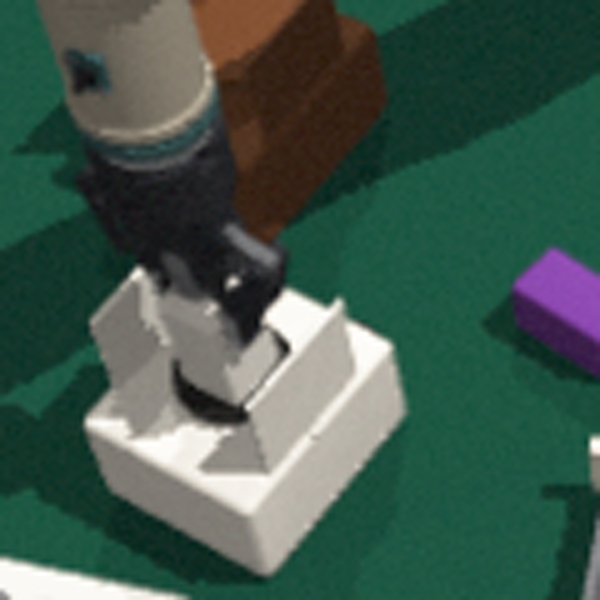

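The bottle sits squarely on the pad and the head is down: base height is about 100 mm. Now lifting and carrying it back to the tile.

>>> move_arm([
  [[0,0,10],[0,0,0],0],
  [[0,0,37],[0,0,0],0],
  [[0,0,40],[0,0,0],0],
  [[0,20,0],[0,0,5],0],
  [[0,40,0],[0,0,6],0],
  [[0,58,0],[0,0,6],0],
  [[0,58,0],[0,0,6],0],
  [[0,58,0],[0,0,6],0],
  [[0,58,0],[0,0,6],0],
  [[0,58,0],[0,0,6],0],
])

```text
clock: 23.75
eef_pos: [498.2, -0.9, 232.2]
tool_rot: [-3.139, 0.005, -2.774]
force: [1.0, -0.1, -2.8]
width: 42.8
gripper_force: 61.8
```

>>> move_arm([
  [[-4,58,0],[0,0,6],0],
  [[-4,58,0],[0,0,6],0],
  [[-4,58,0],[0,0,6],0],
  [[-4,58,0],[0,0,6],0],
  [[-4,50,0],[0,0,0],0],
  [[-4,30,0],[0,0,0],0],
  [[-2,10,0],[0,0,0],0],
  [[0,0,0],[0,0,0],0],
])

```text
clock: 24.75
eef_pos: [472.0, 318.8, 232.0]
tool_rot: [-3.14, 0.003, -2.359]
force: [0.5, -0.2, -1.6]
width: 43.3
gripper_force: 61.8
```

```bash
python3 st.py;python3 -c "
from h import *
print(rot_to((-.707,.707,0),(0,0,-1)))"
```

```text
24.75 [472.  318.8 232. ] [-3.140e+00  3.000e-03 -2.359e+00] q [-0.849  0.526  0.313  1.756 -0.199  0.887  1.904] F [ 0.5 -0.2 -1.6] 43.31960782441707
y [-0.705  0.709 -0.002] z [ 0.004  0.001 -1.   ]
[-0.1  0.2  0.1]
```

>>> move_arm([
  [[-1,-3,-50],[0,0,0],0],
  [[0,0,-50],[0,0,0],0],
  [[0,0,-40],[0,0,0],0],
  [[0,0,-20],[0,0,0],0],
  [[0,0,-10],[0,0,0],0],
  [[0,0,-3],[0,0,0],0],
  [[0,0,-2],[0,0,0],0],
  [[0,0,-1],[0,0,0],0],
  [[0,0,0],[0,0,0],0],
])

```text
clock: 25.88
eef_pos: [471.2, 316.7, 56.8]
tool_rot: [-3.14, 0.005, -2.359]
force: [-1.5, 0.1, -2.4]
width: 43.2
gripper_force: 61.7
```

>>> move_arm([
  [[0,0,-1],[0,0,0],0],
  [[0,0,-1],[0,0,0],0],
  [[0,0,0],[0,0,0],0],
])

```text
clock: 26.25
eef_pos: [471.3, 316.9, 56.5]
tool_rot: [-3.141, 0.006, -2.359]
force: [-3.5, -1.9, 15.0]
width: 43.1
gripper_force: 62.7
```

>>> move_arm([
  [[0,0,1],[0,0,0],0],
  [[0,0,0],[0,0,0],0.7],
  [[0,0,0],[0,0,0],1],
  [[0,0,0],[0,0,0],1],
  [[0,0,0],[0,0,0],1],
  [[0,0,20],[0,0,0],1],
  [[0,0,50],[0,0,0],1],
  [[0,0,60],[0,0,0],1],
  [[0,0,50],[0,0,0],1],
  [[0,0,0],[0,0,0],1],
])

```text
clock: 27.5
eef_pos: [473.3, 317.7, 239.5]
tool_rot: [-3.139, 0.013, -2.359]
force: [-0.4, 1.1, -0.8]
width: 85.1
gripper_force: 0.0
```

```bash
python3 st.py
```

```text
27.5 [473.3 317.7 239.5] [-3.139  0.013 -2.359] q [-0.854  0.514  0.324  1.755 -0.203  0.892  1.91 ] F [-0.4  1.1 -0.8] 85.14287376177889
y [-0.705  0.709 -0.003] z [ 0.011  0.007 -1.   ]
```

The bottle is released. Next I close the fingers, go just outside the drawer front above the handle, and push.

>>> move_arm([
  [[-5,-40,0],[0,0,-8],0],
  [[-8,-55,0],[0,0,-8],0],
  [[-8,-55,0],[0,0,-8],0],
  [[-8,-55,0],[0,0,-8],0],
  [[-8,-55,0],[0,0,-9],0],
  [[-8,-50,-20],[0,0,0],0],
  [[-4,-16,-40],[0,0,0],0],
  [[0,0,-40],[0,0,0],0],
  [[0,0,-20],[0,0,0],0],
  [[0,0,0],[0,0,0],0],
])

```text
clock: 28.75
eef_pos: [420.1, -9.8, 113.7]
tool_rot: [-3.14, -0.001, -3.075]
force: [0.3, 0.8, 0.4]
width: 0.1
gripper_force: 0.0
```

```bash
python3 st.py; python3 - <<'E'
from h import *
a=cams.get_image("top");b=cams.get_image("scene")
cv2.imwrite("pics/d1.png",np.hstack([cv2.resize(i,(400,500),interpolation=2) for i in(a[150:270,260:356],b[130:250,280:376])]))
E
```

```text
28.75 [420.1  -9.8 113.7] [-3.140e+00 -1.000e-03 -3.075e+00] q [-0.301  0.556  0.367  2.251 -0.491  0.41   2.108] F [0.3 0.8 0.4] 0.121862360407628
y [-0.066  0.998 -0.001] z [-0.001 -0.001 -1.   ]
```

View pics/d1.png

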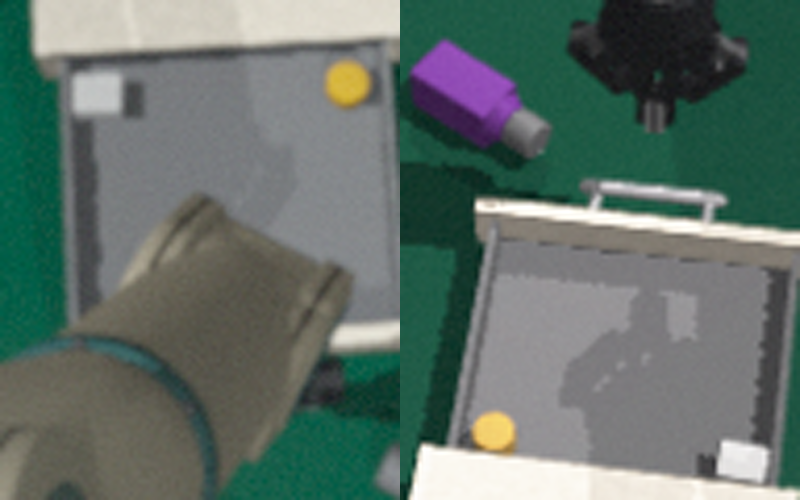

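The gripper is centred in front of the handle, and the puck and box are at the back of the drawer.

>>> move_arm([
  [[5,0,-30],[0,0,0],0],
  [[5,0,-25],[0,0,0],0],
  [[4,0,-14],[0,0,0],0],
  [[0,0,0],[0,0,0],0],
  [[10,0.6,0],[0,0,0],0],
  [[8,0.5,0],[0,0,0],0],
  [[10,0.6,0],[0,0,0],0],
  [[15,0.9,0],[0,0,0],0],
  [[15,0.9,0],[0,0,0],0],
  [[15,0.9,0],[0,0,0],0],
])

```text
clock: 30.1
eef_pos: [509.2, -4.5, 46.5]
tool_rot: [-3.141, 0.003, -3.074]
force: [-2.0, 2.4, 1.1]
width: 0.0
gripper_force: 1.1
```

```bash
python3 st.py
```

```text
30.1 [509.2  -4.5  46.5] [-3.141e+00  3.000e-03 -3.074e+00] q [-0.259  0.757  0.322  2.058 -0.574  0.411  2.153] F [-2.   2.4  1.1] 0.049166652546769496
y [-0.068  0.998 -0.001] z [ 0.003 -0.    -1.   ]
```

>>> move_arm([
  [[17,1,0],[0,0,0],0],
  [[17,1,0],[0,0,0],0],
  [[17,1,0],[0,0,0],0],
  [[17,1,0],[0,0,0],0],
  [[17,1,0],[0,0,0],0],
  [[17,1,0],[0,0,0],0],
  [[15,1,0],[0,0,0],0],
  [[10,0.6,0],[0,0,0],0],
  [[5,0.3,0],[0,0,0],0],
  [[0,0,0],[0,0,0],0],
])

```text
clock: 31.35
eef_pos: [641.6, 2.4, 46.5]
tool_rot: [-3.139, 0.005, -3.074]
force: [-0.0, -0.3, 0.5]
width: -0.1
gripper_force: 0.0
```

```bash
python3 st.py
```

```text
31.35 [641.6   2.4  46.5] [-3.139  0.005 -3.074] q [-0.288  0.888  0.413  1.688 -0.521  0.672  2.04 ] F [-0.  -0.3  0.5] -0.10018663431970962
y [-0.067  0.998 -0.002] z [ 0.006 -0.002 -1.   ]
```

>>> move_arm([
  [[4,0.2,0],[0,0,0],0],
  [[4,0.2,0],[0,0,0],0],
  [[2,0,0],[0,0,0],0],
  [[2,0,0],[0,0,0],0],
  [[0,0,0],[0,0,0],0],
])

```text
clock: 31.98
eef_pos: [653.3, 3.1, 46.4]
tool_rot: [-3.14, 0.005, -3.074]
force: [-0.8, 0.0, 0.4]
width: -0.4
gripper_force: 0.2
```

>>> move_arm([
  [[2,0,0],[0,0,0],0],
  [[2,0,0],[0,0,0],0],
  [[2,0,0],[0,0,0],0],
  [[0,0,0],[0,0,0],0],
])

```text
clock: 32.48
eef_pos: [655.6, 3.2, 46.0]
tool_rot: [3.141, -0.003, -3.075]
force: [-7.9, -0.9, 6.1]
width: -0.1
gripper_force: 4.2
```

>>> move_arm([
  [[2,0,0],[0,0,0],0],
  [[1,0,0],[0,0,0],0],
  [[0,0,0],[0,0,0],0],
])

```text
clock: 32.85
eef_pos: [655.6, 3.2, 45.8]
tool_rot: [3.14, -0.009, -3.075]
force: [-14.0, 0.1, 10.4]
width: 0.2
gripper_force: 7.3
```

The stop is solid. Backing off and raising.

>>> move_arm([
  [[-5,0,0],[0,0,0],0],
  [[-10,0,0],[0,0,0],0],
  [[-15,0,5],[0,0,0],0],
  [[-20,0,30],[0,0,0],0],
  [[-20,0,50],[0,0,0],0],
  [[-40,-20,50],[0,0,0],0],
  [[-40,-40,30],[0,0,0],0],
  [[0,-50,0],[0,0,0],0],
  [[0,-50,0],[0,0,0],0],
  [[0,0,0],[0,0,0],0],
])

```text
clock: 34.1
eef_pos: [515.5, -160.1, 208.3]
tool_rot: [-3.136, 0.007, -3.082]
force: [-0.1, 0.8, -0.5]
width: -0.3
gripper_force: 0.0
```

```bash
python3 st.py; python3 - <<'E'
from h import *
cv2.imwrite("pics/f.png",np.vstack([cv2.resize(i[y0:y1,x0:x1],(600,300),interpolation=2) for i,(x0,y0,x1,y1) in((cams.get_image("top"),(160,80,480,260)),(cams.get_image("scene"),(180,120,500,300)))]))
E
```

```text
34.1 [ 515.5 -160.1  208.3] [-3.136  0.007 -3.082] q [-0.11   0.549  0.541  1.871 -0.375  0.815  2.255] F [-0.1  0.8 -0.5] -0.32274640952400396
y [-0.06   0.998 -0.005] z [ 0.007 -0.005 -1.   ]
```

View pics/f.png

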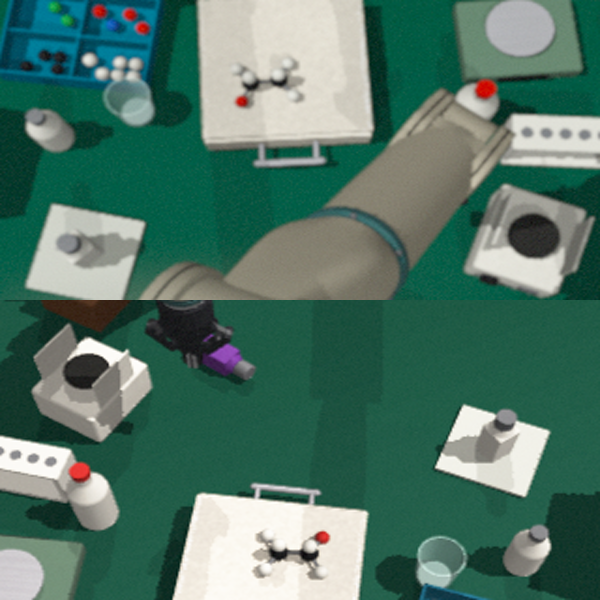

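The drawer is home, the bottle is upright on the tile at (70,245) in the upper panel, and the bystanders look undisturbed. The arm is clear of everything.

```bash
python3 -c "
from h import *
print(ctrl.finish_job())"
```

```text
the job is handed in; nothing more can be done
None
```

The job is handed in: the bottle was stood on the tile, pressed on the mixer head (about 21 N, held over a second) and stood upright on the tile again, and the drawer was pushed home to its stop. The result of the judging was not reported back to me.

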